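# Check the desk photometer with an amber glass cell

### The arm

A 6-joint arm with a two-finger parallel gripper is mounted at the origin on the work surface. World frame = base frame: x ahead of the robot, y to its left, z up, the work surface at z = 0. Lengths are in m, angles in rad, forces in N, time in s.
With the tool pointing down it reaches from about 0.275 to 0.725 m from the base axis. Payload 5.6 kg.
Tool frame: the origin (TCP) lies midway between the tips of the shut fingers; the grasp point (between the pads) lies 19 mm behind it (robot.grip_depth is the distance from the TCP to the grasp point, in m); z points along the fingers, y is the direction in which the jaws open and shut (so a half turn about z gives the same grasp; the last joint's range is limited). The gripper opens to 85 mm and grips with 20 to 120 N. Pads are 22 mm wide; open, the fingers measure 114 mm over their backs; the gripper's body (76 mm by 85 mm) begins 54 mm behind the grasp point. The pads swing forward as they close: fully open they stand 13 mm farther back than shut.
Start: joints at [-1.05, 0.255, 0.108, 0, -1.424, -0.285], TCP at [0.129, -0.535, 0.231] pointing down, gripper open.
Joint ranges: [-2.95, 2.95], [-1.21, 1.97], [-1.09, 1.5], [-2.87, 1.71], [-2.94, -0.07], [-3.05, 3.05]. Speed limits (rad/s): [2.57, 2.57, 3.14, 3.14, 3.14, 3.14].

### API

Orientations are given as a unit quaternion [x, y, z, w].
In Python, from rig import status, cams, workorder, finder, robot gives the robot as it stands.
- The arm moves only by the tool carry_out, never from a script. Its argument "moves" is a list of rows, each an object with "claw": the finger opening in m, from 0 to 0.0854; "delta_pos": the shift along the tool's x, y, z in m, a list of three; "angular": the turn, a rotation vector about the tool's x, y, z in rad, a list of three. In form: [{"claw": claw, "delta_pos": [x, y, z], "angular": [wx, wy, wz]}, ...]. A call has 1 to 10 rows; each row is the pose to reach, as a shift and turn from the pose commanded when the call began, along the tool's axes at that moment; what a row does not reach only later rows make up. A row lasts 1/8 s, in which the tool goes at most 62.5 mm and 10.7 degrees, less where a joint would pass 70% of its speed; a pose out of reach is approached as far as the arm can. A call with a gripper value outside its range is refused whole. The fingers move at their own pace and stop on an object; the grip force is fixed at half the most. Time passes only in rows, so rows that repeat a pose let the fingers close. It gives the time, the measured TCP pose, the force and the opening at its end, in the units of the state.
- status.read_state(): the state, without advancing time (a new reading comes with each control period).
- cams.capture(name): name is "scene" or "top" or "wrist"; returns a dict with "image" (384x512x3 uint8, red, green, blue), "z_map" (384x512 float32, m along the optical axis (not along the pixel's ray), 0 where there is no reading), "fx", "fy", "cx", "cy" (pixels), "R" (3x3) and "t" (3): a world point X has camera coordinates R X + t; the wrist camera has in their place "mount" (4x4, takes a point from camera to tool coordinates, whose origin is the TCP and whose axes are the flange's). Camera axes: x right, y down, z forward; pixel columns grow to the right and rows downward; lengths in m; the calibration is good to about 2 mm. The wrist camera is an equidistant fisheye: a pixel r from the principal point sees the ray r / f radians off the axis. A picture is of the moment at which its call begins: read the wrist's pose just before it.
- workorder.job_done(): hands the job in, once; it reports no verdict.
Trained networks look in a picture, given as the dict that the camera call returned (one of the last four; its "shot" number tells which), for a name from the list of things; names that differ only in an ending like _2 or _b are one class to them, and where a whole thing is asked for, a point or a joint stands for the part that bears it (a point fixed in the world has none). Each returns a list of dicts, best first, with "confidence" (0 to 1); they miss things now and then, are a little off and sometimes report something else, mostly with a low value. They report only what shows in the picture. A call takes as long as a camera call.
- finder.search_frame(thing, picture): "centre" ([x, y, z] in m, in world coordinates, good to about 4 mm: the middle of the surface that is visible of it).
- finder.outline_of(thing, picture): "region" (384x512 bool, what is visible of it).
The state is a dict: "time_s": time; "q": joint angles; "qd": joint speeds; "joint_torque": joint torques, N m; "tool_pos": TCP position; "orientation": TCP orientation; "contact_force": force on the tool from outside, world axes, zero at the start; "torque": the same for the moment, N m; "grip_width": finger opening in m.
Only numpy, scipy, OpenCV 4.12 (cv2) and the standard library are available. Lean on these libraries where they do the work, as an engineer would, in place of code of your own. Each camera call takes 0.05 s, during which the arm holds its last target.

### The job

First move the orange filter clip from its wooden-footed stand onto the top edge of the light bench's upright plate: push it fully down with its filter hanging squarely over the hole, and let go so that its spring holds it. Then pick up the amber glass cell by its two white frosted faces only, never touching its clear faces with the fingers, and finish while holding it still, upright and clear of everything else, over the white square mark, with the middle of its glass on the straight line from lamp to sensor and its clear faces square to that line. Do not let go of the cell at the end, and leave the green clip, the green cell and the other desk things where they are.

Things in the scene. Friction and masses are not known exactly. Their poses are not given: they have to be found in the camera images.
- bench: Light bench, fixed, origin under the middle of its black base (320 x 90 x 12 mm), x from lamp to sensor, z up. White lamp block 60 x 60 mm, x -155 to -95, top 90 mm; upright aluminium plate 5 mm thick at x = -55, 70 mm wide (y), top edge 100 mm; grey sensor block 45 x 60 mm from x = 100, top 90 mm; 32 mm white square mark on the base at x = 45. The beam runs along x at y = 0, 64 mm above the desk.
- bench_gate (a point): Centre of the 22 mm square hole in the bench's upright plate, mid-thickness, 64 mm above the desk, 36 mm below the plate's top edge; axes as bench (x across the plate).
- bench_beam (a point): Point on the beam line above the middle of the white mark, 64 mm above the desk, 52 mm above the bench's base; axes as bench (x along the beam).
- stand: Clip stand fixed to the desk: wooden foot 60 x 160 x 12 mm with an upright aluminium board 5 mm thick (x) and 150 mm long (y), top edge at 80 mm. Origin under the middle, z up. Both clips start clipped on its top edge, 70 to 90 mm apart.
- orange_clip: Orange sprung clip like a clothes peg, jaws down, 22 mm wide (y), 70 g. Origin on its hinge axis (y), z up, x across the board it grips. Two handles rise 36 mm above the origin, 26 mm over their outsides at the top; jaws reach 30 mm below it. A black stop bar meets the board's top edge when the origin is 10 mm above that edge.
- orange_filter (a point): Centre of the orange-framed amber filter, 34 x 36 x 3 mm, that hangs outside one jaw: 46 mm below the clip's origin, 8 mm to its +x side, its bottom edge 64 mm below the origin. The clip works as well turned half round.
- orange_jaw (a joint): Hinge of the orange clip (rad): 0 closed on a 5 mm board, 0.4 fully open, -0.15 shut on nothing; the spring closes it. Squeezing the handles together in x takes 8 to 12 N; at the stop they are upright and parallel, 13 mm over their outsides, and each jaw has swung out 0.2 rad.
- green_clip: Green clip of the same shape with a green filter on the same stand; leave alone.
- amber_cell: Amber glass cell standing on the black mat (mat top 3 mm above the desk): 25 x 25 mm, glass 54 mm high, orange cap 20 x 18 mm from 54 to 60 mm. Origin under its middle, z up. The faces at +y and -y are white frosted, the faces at +x and -x clear; a thin white ridge on the cap runs along y, from one frosted face to the other. About 100 g.
- amber_cell_mid (a point): Middle of the amber cell's glass, 27 mm above its underside; axes as amber_cell.
- amber_cell_frost_a: Frosted face of the amber cell at +y (25 x 54 mm); origin as amber_cell.
- amber_cell_frost_b: Frosted face of the amber cell at -y; origin as amber_cell.
- amber_cell_clear_a: Clear face of the amber cell at +x (20 x 54 mm), not to be touched; origin as amber_cell.
- amber_cell_clear_b: Clear face of the amber cell at -x, not to be touched; origin as amber_cell.
- green_cell: Green cell of the same shape with a green cap, on the same mat about 75 mm away; leave alone.
- mug: Patterned mug, 80 mm across and 95 mm high, origin under its middle, at the back of the desk; leave alone.
- mouse: White computer mouse, 105 x 60 x 32 mm, origin under its middle; leave alone.
- pen_pot: Dark pen pot, 72 mm across and 100 mm high, 155 mm with pens, at the back; leave alone.
- pot_plant: Small plant in a terracotta pot, 90 mm across and 80 mm high, 140 mm with leaves, at the back; leave alone.

How it is judged:
On the way, in this order (a step that is already met when the one before it is completed fails the run):
1. the orange clip is fully down on the bench's plate, its filter over the hole, and let go (y of orange_filter in the frame of bench_gate between -0.007 and 0.007 m and z of orange_filter in the frame of bench_gate between -0.007 and 0.007 m and x of orange_filter in the frame of bench_gate between -0.015 and 0.015 m and value of joint orange_jaw between -0.08 and 0.1 rad and angle between orange_clip's own z axis and vertical below 0.15 rad and contact force between orange_clip and bench above 2 N and contact force between the fingers and orange_clip below 0.05 N), for 0.2 s.
2. the amber cell is lifted by its frosted faces (height (world z) of amber_cell above 0.02 m and contact force between the fingers and amber_cell_frost_a above 1 N and contact force between the fingers and amber_cell_frost_b above 1 N), for 0.2 s.
At the end, for the whole second after the job is handed in: Orange clip let go and gripping the plate, upright, filter centre within 7 mm of the hole's; amber cell held still by its frosted faces only, off everything else, middle within 7 mm sideways, 9 mm in height of the beam and 15 mm of the mark along it, upright and square within 0.12 rad (all of step 1 and contact force between the fingers and amber_cell_frost_a above 1 N and contact force between the fingers and amber_cell_frost_b above 1 N and x of amber_cell_mid in the frame of bench_beam between -0.015 and 0.015 m and y of amber_cell_mid in the frame of bench_beam between -0.007 and 0.007 m and z of amber_cell_mid in the frame of bench_beam between -0.009 and 0.009 m and angle between the x axis of amber_cell and the x axis of bench, either way round below 0.12 rad and angle between amber_cell's own z axis and vertical below 0.12 rad and linear speed of amber_cell below 0.02 m/s and contact force between amber_cell and bench below 0.05 N and contact force between amber_cell and orange_clip below 0.05 N); the arm keeps its last pose, push and grip.
It fails at once if the fingers touch a clear face of the amber cell (contact force between the fingers and amber_cell_clear_a above 0.5 N or contact force between the fingers and amber_cell_clear_b above 0.5 N).
It fails at once if the green clip or the green cell is moved by more than 20 mm (distance of any of green_clip, green_cell from where it was at the start of the episode above 0.02 m).
It fails at once if another desk thing is moved by more than 30 mm (distance of any of mug, mouse, pen_pot, pot_plant from where it was at the start of the episode above 0.03 m).
It also fails if it takes over 58 s, if anything falls off the work surface, if the arm or the gripper's body presses on something with over 40 N, if the wrist force passes 120 N, or if a joint passes its speed limit or range.

## Working session

There is one attempt and no reset: what is moved stays moved. The work goes in short steps, Python scripts to look and compute and a tool call to move; the robot and the scene stay as the last step left them, time stands still between calls to the robot, and variables do not carry over. Pictures are saved under pics/ and viewed, and the job is handed in when it is done.

Besides the shell and the picture viewer there is one more tool, called after "Emit:" by a JSON object that holds its "op" and its "data", one argument or row to a line. carry_out: Moves the arm, as the interface text tells. Its arguments: {"type":"object","properties":{"moves":{"type":"array"}},"required":["moves"]}

```bash
mkdir -p pics; ls
python3 - <<'E'
from rig import status, cams, workorder, finder, robot
import cv2, numpy as np
print(status.read_state()); print([a for a in dir(robot) if a[0]!='_'], robot.grip_depth)
for n in ['scene','top']:
    c=cams.capture(n); cv2.imwrite(f'pics/{n}0.png',c['image'][:,:,::-1]); print(n,c['fx'],c['cx'],c['R'],c['t'])
    for th in ['bench','stand','orange_clip','orange_filter','green_clip','amber_cell','green_cell','mug','mouse','pen_pot','pot_plant']:
        r=finder.search_frame(th,c); print(th,[(np.round(x['centre'],3).tolist(),round(x['confidence'],2)) for x in r[:3]])
E
```

```text
pics
{'time_s': 0.0, 'q': array([-1.05044550e+00,  2.55739341e-01,  1.07010735e-01, -5.06512464e-04,
       -1.42391591e+00, -2.84591438e-01]), 'qd': array([-9.07673349e-04, -8.30525377e-04,  1.45906363e-04, -1.65083015e-06,
       -6.75478196e-04, -1.31869778e-04]), 'joint_torque': array([-6.05055429e-04, -3.86627948e+01,  2.37933362e+01,  5.36487401e+00,
       -6.07479786e-03, -1.12118119e-05]), 'tool_pos': array([ 0.12841376, -0.53428062,  0.23039745]), 'orientation': array([-1.17569793e-01,  9.93064161e-01,  9.48372566e-04, -1.31482144e-04]), 'contact_force': array([0.309005  , 1.11272985, 0.63012263]), 'torque': array([-0.02950001, -0.00103881,  0.01154084]), 'grip_width': 0.08559634568136967}
['MotionError', 'grip_depth'] 0.0187
scene 465.77320532927695 254.78166465759833 [[ 0.33137174  0.94327427 -0.02065002]
 [ 0.5432927  -0.20866088 -0.81319965]
 [-0.77137916  0.25825238 -0.58161835]] [-0.15086493 -0.26763994  1.86097172]
bench [([0.666, -0.082, 0.012], 0.89)]
stand [([0.409, 0.242, 0.018], 0.61), ([0.732, -0.339, 0.07], 0.32)]
orange_clip [([0.416, 0.284, 0.08], 0.54)]
ora
[... 403 characters left out ...]
, 0.082], 0.42)]
top 376.83600898477226 260.20752585129134 [[-0.04809577 -0.99883654 -0.00351736]
 [-0.97649394  0.0477601  -0.21018695]
 [ 0.21011039 -0.00667443 -0.97765489]] [-0.03978702  0.60860471  1.12921924]
bench [([0.639, -0.041, 0.013], 0.89)]
stand [([0.406, 0.242, 0.016], 0.57)]
orange_clip [([0.407, 0.284, 0.103], 0.44)]
orange_filter [([0.665, 0.399, 0.072], 0.63), ([0.404, 0.286, 0.106], 0.53)]
green_clip [([0.791, 0.032, 0.101], 0.19)]
amber_cell [([0.642, -0.043, 0.01], 0.28)]
green_cell [([0.394, -0.255, 0.06], 0.49)]
mug []
mouse [([0.407, -0.503, 0.031], 0.82)]
pen_pot [([0.668, 0.399, 0.07], 0.74), ([0.407, -0.335, 0.056], 0.62)]
pot_plant [([0.793, 0.035, 0.098], 0.92)]
```

View pics/scene0.png

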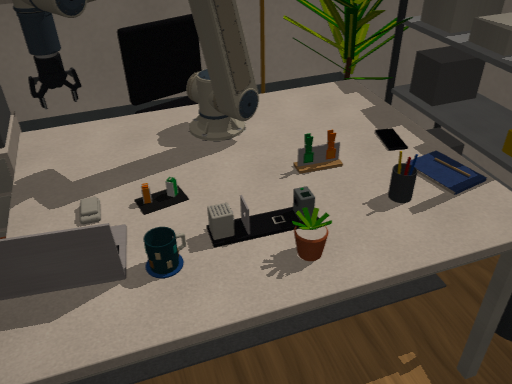

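View pics/top0.png

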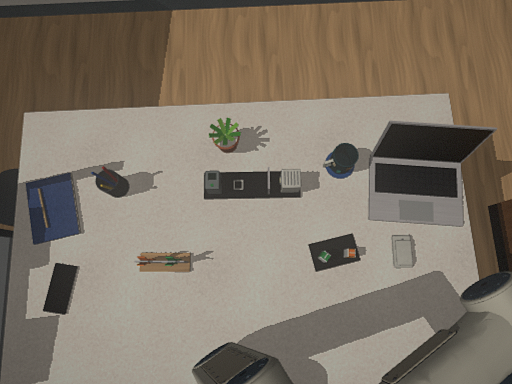

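The scene picture shows the stand with the green clip at (308,150) and the orange at (331,145), the bench around (255,225) with the lamp left at (220,220), and the cells on the mat at (147,193) amber and (172,187) green. In the top picture, the bench spans columns 204–300 with the lamp on the right. Next I'll zoom in and measure from depth.

```bash
cat > h.py <<'E'
from rig import status, cams, workorder, finder, robot
import cv2, numpy as np
from scipy.spatial.transform import Rotation as Ro
def cloud(c):
    z=c['z_map']; v,u=np.mgrid[:384,:512]
    P=np.stack([(u-c['cx'])/c['fx']*z,(v-c['cy'])/c['fy']*z,z],-1)
    W=(P-c['t'])@c['R']; W[z<=0]=np.nan
    return W
E
python3 - <<'E'
from h import *
for n,crops in [('top',{'bench':(160,210,195,310),'stand':(245,280,125,215),'mat':(230,275,300,370)}),('scene',{'bench':(180,245,195,330),'stand':(125,175,285,350),'mat':(170,215,125,195)})]:
    c=cams.capture(n); W=cloud(c); np.savez(f'{n}.npz',W=W,im=c['image'])
    ims=[]
    for k,(a,b,l,r) in crops.items():
        s=790//(r-l); im=cv2.resize(c['image'][a:b,l:r,::-1],None,fx=min(s,6),fy=min(s,6),interpolation=cv2.INTER_CUBIC); cv2.imwrite(f'pics/{n}_{k}.png',im)
W=np.load('top.npz')['W']
def fit(m,name):
    p=W[m]; xy=p[:,:2].astype(np.float32); r=cv2.minAreaRect(xy*1000); print(name,len(p),np.round(r[0],1),np.round(r[1],1),round(r[2],1),'z',np.round(np.nanpercentile(p[:,2],[5,50,95]),4))
x,y,z=W[...,0],W[...,1],W[...,2]
B=(x>.55)&(x<.72)&(y>-.25)&(y<.18)
fit(B&(z>.006)&(z<.02),'base'); fit(B&(z>.084)&(z<.095)&(y<-.1),'lamp'); fit(B&(z>.084)&(z<.095)&(y>0.04),'sensor'); fit(B&(z>.096),'plate')
S=(x>.34)&(x<.48)&(y>.12)&(y<.36)
fit(S&(z>.006)&(z<.018),'foot');fit(S&(z>.074)&(z<.086),'board')
fit(S&(z>.09)&(y>.24),'oclip');fit(S&(z>.09)&(y<.24),'gclip')
M=(x>.33)&(x<.48)&(y>-.42)&(y<-.18)
fit(M&(z>.05)&(y<-.3),'amber');fit(M&(z>.05)&(y>-.3),'green')
E
```

```text
base 1797 [637.8 -36.9] [166.5 425.8] 3.0 z [0.0079 0.0126 0.0166]
lamp 342 [ 641.2 -167.5] [56.9 61.6] 86.7 z [0.0867 0.0905 0.0938]
sensor 268 [647.6  79.6] [44.6 58.8] 89.3 z [0.0864 0.0903 0.0937]
plate 41 [648.3  -6.6] [183.9  68. ] 87.0 z [0.0968 0.1004 0.1044]
foot 741 [406.4 239. ] [135.6 230.8] 2.5 z [0.0077 0.012  0.0158]
board 74 [404.8 244.5] [149.4  11.8] 85.2 z [0.076  0.0802 0.0843]
oclip 80 [408.1 287.1] [24.5 26. ] 87.9 z [0.0914 0.11   0.1278]
gclip 71 [402.8 205.7] [23.4 23.1] 87.5 z [0.093  0.1081 0.1284]
amber 73 [ 403.6 -340. ] [24.8 24.3] 83.4 z [0.0525 0.0601 0.0677]
green 72 [ 397.6 -259.6] [25.1 25.4] 50.0 z [0.0539 0.0609 0.0666]
```

Run:
```python
import cv2,numpy as np
for n in ['top','scene']:
    L=[cv2.imread(f'pics/{n}_{k}.png') for k in ['bench','stand','mat']]
    w=max(i.shape[1] for i in L)
    o=np.vstack([cv2.copyMakeBorder(i,0,4,0,w-i.shape[1],0) for i in L]); s=min(800/o.shape[1],600/o.shape[0],1); cv2.imwrite(f'pics/{n}_z.png',cv2.resize(o,None,fx=s,fy=s))
```

```text
(no output)
```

View pics/top_z.png

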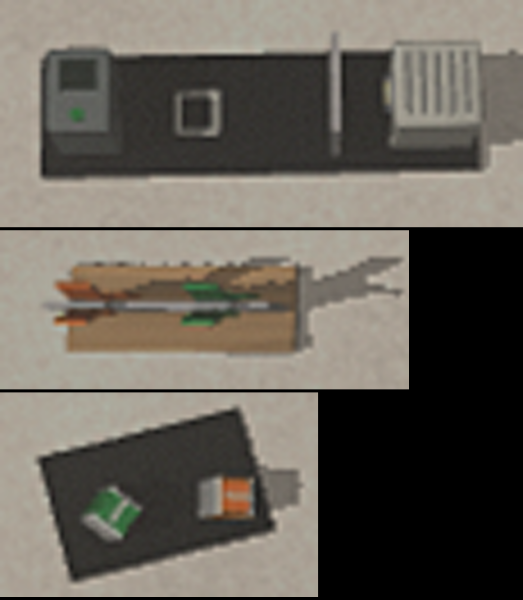

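View pics/scene_z.png

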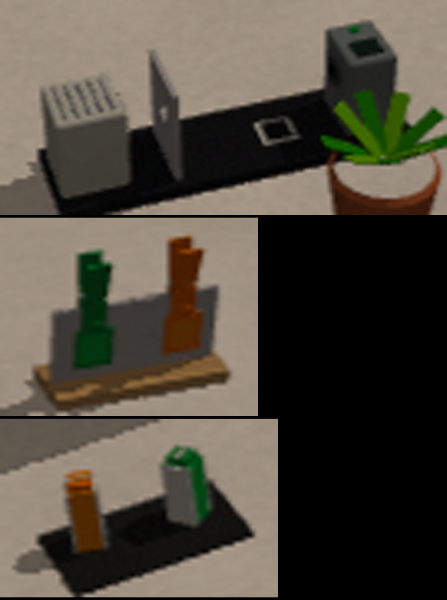

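The top zoom shows the orange clip at the left end of the board, the amber cell on the right with its ridge along image columns (world y), and the white face towards the green cell. The scene zoom shows both filters on the +x (far) side of the board. I'll move over the mat for a wrist picture on the way.

```bash
cat >> h.py <<'E'
def go(pos,yawdeg):
    """tool delta to put TCP at pos, pointing down, tool y axis at world yaw"""
    s=status.read_state(); R=Ro.from_quat(s['orientation'])
    a=np.deg2rad(yawdeg); y=np.array([np.cos(a),np.sin(a),0]); z=np.array([0,0,-1.]); x=np.cross(y,z)
    T=Ro.from_matrix(np.stack([x,y,z],1))
    d=R.inv().apply(np.array(pos)-s['tool_pos']); w=(R.inv()*T).as_rotvec()
    print('delta',np.round(d,4).tolist(),'rot',np.round(w,4).tolist(),'rows rot',np.linalg.norm(w)/np.deg2rad(10.7),'tr',np.linalg.norm(d)/.0625)
def st():
    s=status.read_state(); R=Ro.from_quat(s['orientation']).as_matrix()
    print('t',s['time_s'],'pos',np.round(s['tool_pos'],4),'yaw_y',round(np.rad2deg(np.arctan2(R[1,1],R[0,1])),2),'zdown',np.round(R[:,2],3),'q',np.round(s['q'],2),'F',np.round(s['contact_force'],1),'w',round(s['grip_width'],4)); return s
def wcap(name):
    s=st(); R=Ro.from_quat(s['orientation']).as_matrix(); c=cams.capture('wrist')
    z=c['z_map']; v,u=np.mgrid[:384,:512]; dx=(u-c['cx'])/c['fx']; dy=(v-c['cy'])/c['fy']; th=np.hypot(dx,dy); th[th==0]=1e-9
    k=np.tan(th)/th; P=np.stack([dx*k*z,dy*k*z,z],-1)
    M=c['mount']; W=(P@M[:3,:3].T+M[:3,3])@R.T+s['tool_pos']; W[(z<=0)|(th>1.3)]=np.nan
    cv2.imwrite(f'pics/{name}.png',c['image'][:,:,::-1]); np.savez(f'{name}.npz',W=W,im=c['image'])
    return c,W
E
python3 - <<'E'
from h import *
st(); go([.40,-.32,.26],90)
c=cams.capture('wrist'); print(c['mount'],c['fx'],c['cx'],c['cy'])
E
```

```text
t 1.3 pos [ 0.1285 -0.5348  0.2313] yaw_y 103.51 zdown [-0.  0. -1.] q [-1.05  0.26  0.11  0.   -1.42 -0.28] F [-0.3 -0.4 -0.2] w 0.0857
delta [-0.3142, 0.1454, -0.0287] rot [0.0, -0.0, 0.2358] rows rot 1.262622350297547 tr 5.557714159538578
[[-2.45254257e-04 -9.57212550e-01 -2.89385683e-01  7.34514243e-02]
 [ 9.99999938e-01 -3.08331559e-04  1.72381009e-04 -9.93450992e-05]
 [-2.54232004e-04 -2.89385623e-01  9.57212566e-01 -1.43268598e-01]
 [ 0.00000000e+00  0.00000000e+00  0.00000000e+00  1.00000000e+00]] 297.3186396354542 253.99224354521462 192.66991958760045
```

Emit:
{"op": "carry_out", "data": {
  "moves": [
    {"claw": 0.085,"delta_pos": [-0.314,0.145,-0.029],"angular": [0,0,0.236]},
    {"claw": 0.085,"delta_pos": [-0.314,0.145,-0.029],"angular": [0,0,0.236]},
    {"claw": 0.085,"delta_pos": [-0.314,0.145,-0.029],"angular": [0,0,0.236]},
    {"claw": 0.085,"delta_pos": [-0.314,0.145,-0.029],"angular": [0,0,0.236]},
    {"claw": 0.085,"delta_pos": [-0.314,0.145,-0.029],"angular": [0,0,0.236]},
    {"claw": 0.085,"delta_pos": [-0.314,0.145,-0.029],"angular": [0,0,0.236]},
    {"claw": 0.085,"delta_pos": [-0.314,0.145,-0.029],"angular": [0,0,0.236]},
    {"claw": 0.085,"delta_pos": [-0.314,0.145,-0.029],"angular": [0,0,0.236]}
  ]
}}

```text
time_s: 2.35
tool_pos: [0.3998, -0.3204, 0.2602]
orientation: [-0.0, 1.0, -0.0, -0.0]
contact_force: [-0.9, 0.3, -0.2]
grip_width: 0.0855
```

Run:
```python
from h import *
c,W=wcap('w1'); print(W[192,256])
for th in ['amber_cell','green_cell']:
    print(th,[(np.round(x['centre'],4).tolist(),round(x['confidence'],2)) for x in finder.search_frame(th,c)[:2]])
go([.62,-.06,.27],90); go([.40,.28,.27],0)
```

```text
t 2.35 pos [ 0.3998 -0.3204  0.2602] yaw_y 90.02 zdown [-0. -0. -1.] q [-0.37  0.17  0.08  0.   -1.47 -1.2 ] F [-0.9  0.3 -0.2] w 0.0855
[ 0.44587176 -0.31757333  0.0046733 ]
amber_cell [([0.4001, -0.3368, 0.0559], 0.63)]
green_cell [([0.3967, -0.2582, 0.0601], 0.78), ([0.6697, -0.3346, 0.0162], 0.19)]
delta [-0.2204, 0.2614, -0.0097] rot [-0.0001, -0.0001, -0.0015] rows rot 0.008308052337698428 tr 5.472304179172053
delta [0.0002, 0.601, -0.0098] rot [-0.0002, 0.0, 1.5693] rows rot 8.402952045571485 tr 9.617964891415792
```

View pics/w1.png

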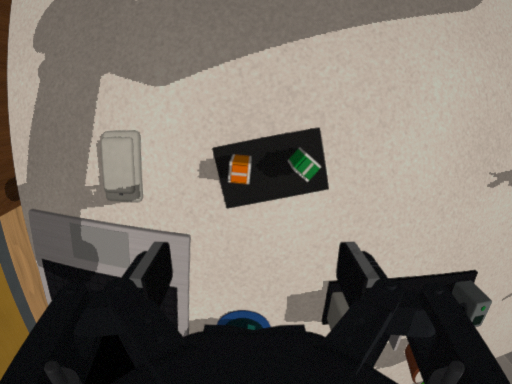

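The wrist picture shows the amber cell at (240,170) with its ridge along the image columns' axis, and the green cell turned at (304,165). Moving on to look over the bench.

Emit:
{"op": "carry_out", "data": {
  "moves": [
    {"claw": 0.085,"delta_pos": [-0.18,0.27,-0.04],"angular": [0,0,0]},
    {"claw": 0.085,"delta_pos": [-0.18,0.27,-0.04],"angular": [0,0,0]},
    {"claw": 0.085,"delta_pos": [-0.18,0.27,-0.04],"angular": [0,0,0]},
    {"claw": 0.085,"delta_pos": [-0.18,0.27,-0.04],"angular": [0,0,0]},
    {"claw": 0.085,"delta_pos": [-0.18,0.27,-0.04],"angular": [0,0,0]},
    {"claw": 0.085,"delta_pos": [-0.18,0.27,-0.04],"angular": [0,0,0]},
    {"claw": 0.085,"delta_pos": [-0.18,0.27,-0.04],"angular": [0,0,0]},
    {"claw": 0.085,"delta_pos": [-0.18,0.27,-0.04],"angular": [0,0,0]}
  ]
}}

```text
time_s: 3.5
tool_pos: [0.5794, -0.0519, 0.3005]
orientation: [0.001, 1.0, -0.0, -0.0]
contact_force: [-0.7, 1.1, 1.1]
grip_width: 0.0848
```

Run:
```python
from h import *
c,W=wcap('w2')
im=c['image'].astype(int); x,y,z=W[...,0],W[...,1],W[...,2]
B=(x>.55)&(x<.73)&(y>-.25)&(y<.18)
def fit(m,name):
    p=W[m]; r=cv2.minAreaRect(p[:,:2].astype(np.float32)*1000); print(name,len(p),np.round(r[0],1),np.round(r[1],1),round(r[2],1),'z',np.round(np.nanpercentile(p[:,2],[5,50,95]),4))
br=im.max(-1)
fit(B&(z>.004)&(z<.022)&(br<60),'base'); fit(B&(z>.08)&(z<.096)&(y<-.1),'lamp'); fit(B&(z>.08)&(z<.096)&(y>0.04),'sensor'); fit(B&(z>.095)&(y>-.13)&(y<-.05),'plate')
fit(B&(z>.004)&(z<.022)&(br>110)&(y>-.03)&(y<.04)&(x>.61)&(x<.68),'mark')
go([.41,.24,.25],180)
```

```text
t 3.5 pos [ 0.5794 -0.0519  0.3005] yaw_y 89.89 zdown [-0. -0. -1.] q [ 0.18  0.31  0.36  0.   -1.62 -1.75] F [-0.7  1.1  1.1] w 0.0848
base 7196 [645.8 -40.2] [316.1  89.1] 88.4 z [0.0112 0.0127 0.0141]
lamp 1913 [ 642.6 -164.1] [59.9 60.3] 89.2 z [0.0866 0.0906 0.0922]
sensor 1381 [649.9  81.8] [45.2 59.7] 87.6 z [0.0841 0.0906 0.0923]
plate 18948 [618.8 -82. ] [116.9  77. ] 7.7 z [0.3314 0.3843 0.4037]
mark 116 [647.6   4.3] [31.7 31.2] 87.6 z [0.0118 0.0133 0.0146]
delta [0.17, 0.2916, 0.0505] rot [-0.0003, 0.0001, -1.5729] rows rot 8.422246755866263 tr 5.460637365843165
```

View pics/w2.png

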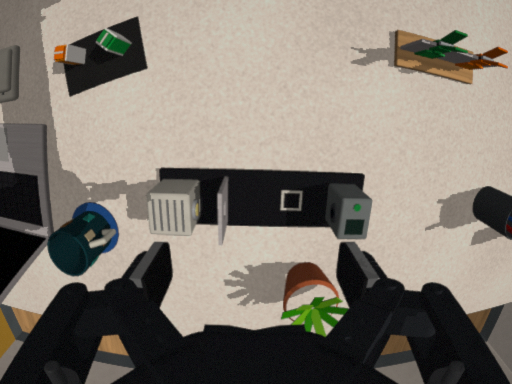

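The wrist picture shows the lamp (175,207), plate (223,210), mark (291,201) and sensor (350,212). Base, lamp, sensor and mark fits agree: origin ≈ (0.646, −0.040), yaw ≈ 88.3°. Next, the stand.

Emit:
{"op": "carry_out", "data": {
  "moves": [
    {"claw": 0.085,"delta_pos": [0.17,0.292,0.02],"angular": [0,0,-1.573]},
    {"claw": 0.085,"delta_pos": [0.17,0.292,0.02],"angular": [0,0,-1.573]},
    {"claw": 0.085,"delta_pos": [0.17,0.292,0.02],"angular": [0,0,-1.573]},
    {"claw": 0.085,"delta_pos": [0.17,0.292,0.02],"angular": [0,0,-1.573]},
    {"claw": 0.085,"delta_pos": [0.17,0.292,0.02],"angular": [0,0,-1.573]},
    {"claw": 0.085,"delta_pos": [0.17,0.292,0.02],"angular": [0,0,-1.573]},
    {"claw": 0.085,"delta_pos": [0.17,0.292,0.02],"angular": [0,0,-1.573]},
    {"claw": 0.085,"delta_pos": [0.17,0.292,0.02],"angular": [0,0,-1.573]},
    {"claw": 0.085,"delta_pos": [0.17,0.292,0.02],"angular": [0,0,-1.573]},
    {"claw": 0.085,"delta_pos": [0.17,0.292,0.02],"angular": [0,0,-1.573]}
  ]
}}

```text
time_s: 4.8
tool_pos: [0.4102, 0.2405, 0.2806]
orientation: [-0.707, 0.707, -0.0, 0.0]
contact_force: [0.6, -0.6, -0.5]
grip_width: 0.0847
```

Run:
```python
from h import *
c,W=wcap('w3')
im=c['image'].astype(int); x,y,z=W[...,0],W[...,1],W[...,2]
S=(x>.34)&(x<.48)&(y>.12)&(y<.36)
def fit(m,name):
    p=W[m]; r=cv2.minAreaRect(p[:,:2].astype(np.float32)*1000); print(name,len(p),np.round(r[0],1),np.round(r[1],1),round(r[2],1),'z',np.round(np.nanpercentile(p[:,2],[5,50,95]),4))
fit(S&(z>.006)&(z<.018),'foot');fit(S&(z>.077)&(z<.083),'board')
fit(S&(z>.118)&(z<.14)&(y>.24),'oclip top');fit(S&(z>.118)&(z<.14)&(y<.24),'gclip top');fit(S&(z>.09)&(z<.14)&(y>.24),'oclip')
```

```text
t 4.8 pos [0.4102 0.2405 0.2806] yaw_y 179.98 zdown [ 0.  0. -1.] q [ 0.86  0.1   0.04  0.   -1.51 -0.86] F [ 0.6 -0.6 -0.5] w 0.0847
foot 3251 [406.3 247.9] [159.3  60. ] 86.8 z [0.0112 0.0126 0.0139]
board 353 [407.7 248.1] [149.9  12.1] 89.0 z [0.0792 0.0806 0.082 ]
oclip top 197 [408.5 288.8] [22.  25.9] 85.8 z [0.1194 0.1255 0.1269]
gclip top 230 [404.1 207.9] [21.8 26. ] 86.5 z [0.1192 0.1254 0.1271]
oclip 503 [408.5 289.2] [24.2 25.9] 85.8 z [0.0926 0.1118 0.1264]
```

View pics/w3.png

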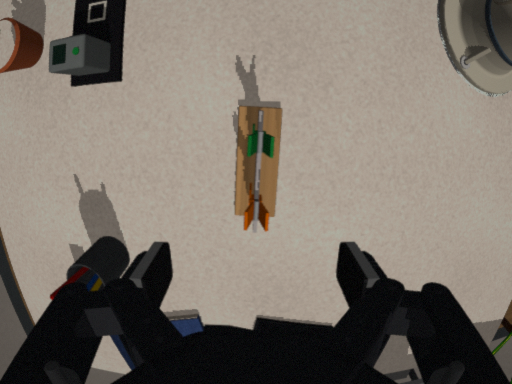

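The wrist picture shows the board along (258,110–230), with the green clip at (260,145) and the orange at (256,215). Clip top is at (0.4085, 0.2888), z 0.126 as expected, and its yaw is about −3.1°. I'll go down and grip the handles.

Run:
```python
from h import *
go([.4085,.2888,.097],176.9)
```

```text
delta [-0.0481, 0.0018, 0.1836] rot [-0.0004, 0.0004, 0.0532] rows rot 0.284647759056059 tr 3.036501888799367
```

Emit:
{"op": "carry_out", "data": {
  "moves": [
    {"claw": 0.085,"delta_pos": [-0.048,0.002,0.06],"angular": [0,0,0.053]},
    {"claw": 0.085,"delta_pos": [-0.048,0.002,0.11],"angular": [0,0,0.053]},
    {"claw": 0.085,"delta_pos": [-0.048,0.002,0.15],"angular": [0,0,0.053]},
    {"claw": 0.085,"delta_pos": [-0.048,0.002,0.17],"angular": [0,0,0.053]},
    {"claw": 0.085,"delta_pos": [-0.048,0.002,0.1836],"angular": [0,0,0.053]},
    {"claw": 0.05,"delta_pos": [-0.048,0.002,0.1836],"angular": [0,0,0.053]},
    {"claw": 0.035,"delta_pos": [-0.048,0.002,0.1836],"angular": [0,0,0.053]},
    {"claw": 0.035,"delta_pos": [-0.048,0.002,0.1836],"angular": [0,0,0.053]}
  ]
}}

```text
time_s: 5.85
tool_pos: [0.4084, 0.29, 0.0977]
orientation: [-0.689, 0.725, 0.0, 0.001]
contact_force: [-0.3, -0.1, 0.6]
grip_width: 0.0348
```

Run:
```python
from h import *
c,W=wcap('w4'); st()
```

```text
t 5.85 pos [0.4084 0.29   0.0977] yaw_y 177.07 zdown [ 0.001  0.002 -1.   ] q [ 0.93  0.24 -0.26  0.   -1.06 -0.98] F [-0.3 -0.1  0.6] w 0.0348
t 5.9 pos [0.4083 0.29   0.0975] yaw_y 177.07 zdown [ 0.001  0.001 -1.   ] q [ 0.93  0.24 -0.26  0.   -1.06 -0.98] F [-0.8 -0.1 -0.1] w 0.0352
```

View pics/w4.png

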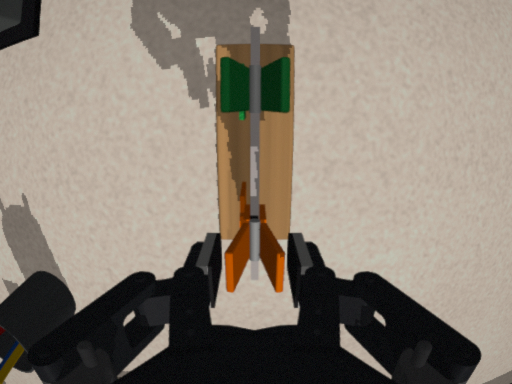

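The picture shows the pads straddling the orange handles (columns 228–283, rows 215–290) symmetrically. Now I'll close on them.

Emit:
{"op": "carry_out", "data": {
  "moves": [
    {"claw": 0.02,"delta_pos": [0,0,0],"angular": [0,0,0]},
    {"claw": 0.0,"delta_pos": [0,0,0],"angular": [0,0,0]},
    {"claw": 0.0,"delta_pos": [0,0,0],"angular": [0,0,0]},
    {"claw": 0.0,"delta_pos": [0,0,0],"angular": [0,0,0]},
    {"claw": 0.0,"delta_pos": [0,0,0],"angular": [0,0,0]}
  ]
}}

```text
time_s: 6.52
tool_pos: [0.4082, 0.2903, 0.0992]
orientation: [-0.689, 0.725, 0.0, 0.001]
contact_force: [-6.9, -2.0, 15.4]
grip_width: 0.0112
```

Run:
```python
from h import *
c,W=wcap('w5')
x,y,z=W[...,0],W[...,1],W[...,2]; im=c['image'].astype(int)
o=(im[...,0]>1.8*im[...,1])&(im[...,0]>90)&(z>.115)&(z<.14)
p=W[o]; print(len(p)); r=cv2.minAreaRect(p[:,:2].astype(np.float32)*1000); print(r, np.percentile(p[:,2],[5,50,95]))
```

```text
t 6.525 pos [0.4082 0.2903 0.0992] yaw_y 177.12 zdown [ 0.002  0.002 -1.   ] q [ 0.93  0.24 -0.26  0.   -1.07 -0.98] F [-6.9 -2.  15.4] w 0.0112
583
((408.35894775390625, 289.14105224609375), (21.65372657775879, 11.343731880187988), 87.10301971435547) [0.1260524  0.1273325  0.12836353]
```

View pics/w5.png

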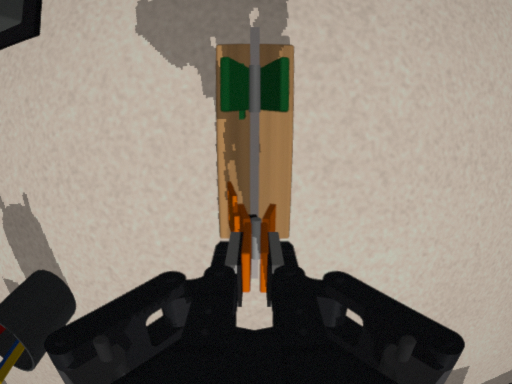

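Gripped at 11 mm with the handles parallel in the picture at (257,260). Lifting.

Emit:
{"op": "carry_out", "data": {
  "moves": [
    {"claw": 0.0,"delta_pos": [0,0,-0.015],"angular": [0,0,0]},
    {"claw": 0.0,"delta_pos": [0,0,-0.035],"angular": [0,0,0]},
    {"claw": 0.0,"delta_pos": [0,0,-0.065],"angular": [0,0,0]},
    {"claw": 0.0,"delta_pos": [0,0,-0.1],"angular": [0,0,0]},
    {"claw": 0.0,"delta_pos": [0,0,-0.14],"angular": [0,0,0]},
    {"claw": 0.0,"delta_pos": [0,0,-0.14],"angular": [0,0,0]}
  ]
}}

```text
time_s: 7.32
tool_pos: [0.4093, 0.2907, 0.2402]
orientation: [-0.689, 0.725, 0.0, 0.004]
contact_force: [0.6, -0.3, -0.7]
grip_width: 0.0111
```

Run:
```python
from h import *
c,W=wcap('w6')
x,y,z=W[...,0],W[...,1],W[...,2]; im=c['image'].astype(int)
s=status.read_state()
o=(im[...,0]>1.8*im[...,1])&(im[...,0]>90)&(z>.2)&(z<.29)
p=W[o]; print(len(p)); r=cv2.minAreaRect(p[:,:2].astype(np.float32)*1000); print(r, np.percentile(p[:,2],[5,50,95])-s['tool_pos'][2])
R=Ro.from_quat(s['orientation']); q=R.inv().apply(p-s['tool_pos']); print(np.percentile(q,[2,50,98],axis=0))
# bench target
a=np.deg2rad(88.3); B=np.array([.6461,-.0404]); P=B-.055*np.array([np.cos(a),np.sin(a)]); print(P)
go([*P,.235],268.3)
sc=cams.capture('scene'); cv2.imwrite('pics/s6.png',cv2.resize(sc['image'][90:190,270:380,::-1],None,fx=6,fy=6,interpolation=cv2.INTER_CUBIC))
```

```text
t 7.325 pos [0.4093 0.2907 0.2402] yaw_y 177.08 zdown [ 0.005  0.005 -1.   ] q [ 0.93  0.15 -0.    0.   -1.41 -0.98] F [ 0.6 -0.3 -0.7] w 0.0111
949
((410.5351867675781, 286.9750671386719), (27.583070755004883, 27.270063400268555), 84.3514175415039) [-0.03271154  0.02965894  0.03101841]
[[-0.00923    -0.01510718 -0.03129519]
 [ 0.00386392 -0.00397785 -0.0296506 ]
 [ 0.0142258   0.0106279   0.03367545]]
[ 0.64446836 -0.09537579]
delta [0.373, -0.2556, 0.0023] rot [-0.0034, 0.0008, -1.5922] rows rot 8.525621312642379 tr 7.234006113644686
```

View pics/w6.png

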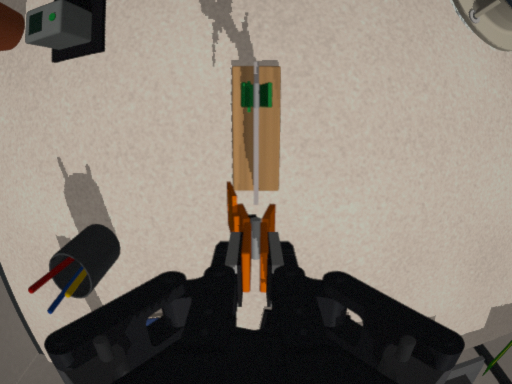

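View pics/s6.png

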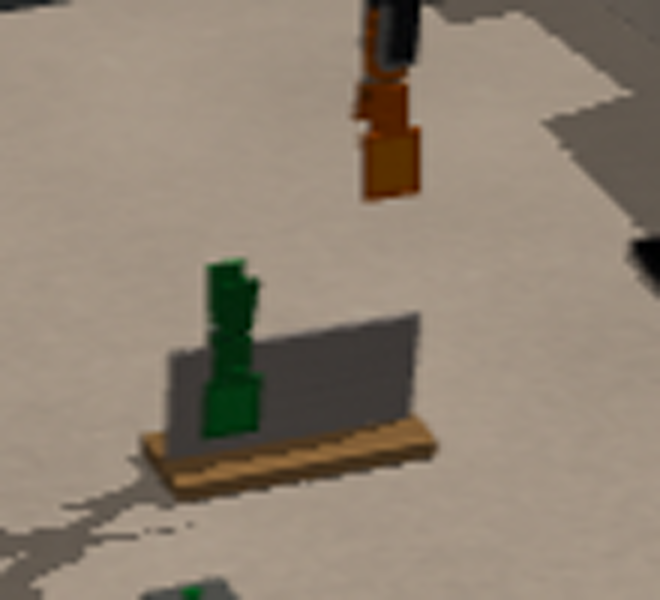

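The clip is off the stand and held; the scene crop shows its filter hanging at (390,160) on the far side, with the green clip still in place. Carrying it over the plate.

Emit:
{"op": "carry_out", "data": {
  "moves": [
    {"claw": 0.0,"delta_pos": [0.373,-0.2544,0.0],"angular": [-0.003,0.001,-1.592]},
    {"claw": 0.0,"delta_pos": [0.373,-0.2544,0.0],"angular": [-0.003,0.001,-1.592]},
    {"claw": 0.0,"delta_pos": [0.373,-0.2544,0.0],"angular": [-0.003,0.001,-1.592]},
    {"claw": 0.0,"delta_pos": [0.373,-0.2544,0.0],"angular": [-0.003,0.001,-1.592]},
    {"claw": 0.0,"delta_pos": [0.373,-0.2544,0.0],"angular": [-0.003,0.001,-1.592]},
    {"claw": 0.0,"delta_pos": [0.373,-0.2544,0.0],"angular": [-0.003,0.001,-1.592]},
    {"claw": 0.0,"delta_pos": [0.373,-0.2544,0.0],"angular": [-0.003,0.001,-1.592]},
    {"claw": 0.0,"delta_pos": [0.373,-0.2544,0.0],"angular": [-0.003,0.001,-1.592]},
    {"claw": 0.0,"delta_pos": [0.373,-0.2544,0.0],"angular": [-0.003,0.001,-1.592]},
    {"claw": 0.0,"delta_pos": [0.373,-0.2544,0.0],"angular": [-0.003,0.001,-1.592]}
  ]
}}

```text
time_s: 8.68
tool_pos: [0.6426, -0.0969, 0.234]
orientation: [1.0, -0.014, -0.003, 0.001]
contact_force: [-0.3, -0.1, -0.8]
grip_width: 0.0111
```

Emit:
{"op": "carry_out", "data": {
  "moves": [
    {"claw": 0.0,"delta_pos": [0,0,0],"angular": [0,0,0]},
    {"claw": 0.0,"delta_pos": [0,0,0],"angular": [0,0,0]},
    {"claw": 0.0,"delta_pos": [0,0,0],"angular": [0,0,0]}
  ]
}}

```text
time_s: 9.05
tool_pos: [0.6429, -0.0957, 0.2365]
orientation: [1.0, -0.015, -0.001, 0.001]
contact_force: [-0.4, 0.8, -1.1]
grip_width: 0.0113
```

Run:
```python
from h import *
c,W=wcap('w7')
x,y,z=W[...,0],W[...,1],W[...,2]; im=c['image'].astype(int)
s=status.read_state()
o=(im[...,0]>1.8*im[...,1])&(im[...,0]>90)&(z>.262)&(z<.29)
p=W[o]; r=cv2.minAreaRect(p[:,:2].astype(np.float32)*1000); print(len(p),r, np.percentile(p[:,2],[5,50,95])-s['tool_pos'][2])
b=(z>.085)&(z<.11)&(x>.59)&(x<.7)&(y>-.12)&(y<-.07); q=W[b]; print(len(q)); 
if len(q): print(cv2.minAreaRect(q[:,:2].astype(np.float32)*1000),q[:,2].max())
go([.6433,-.0954,.235],268.3)
sc=cams.capture('scene'); cv2.imwrite('pics/s7.png',cv2.resize(sc['image'][130:250,190:330,::-1],None,fx=5,fy=5,interpolation=cv2.INTER_CUBIC))
```

```text
t 9.05 pos [ 0.6429 -0.0957  0.2365] yaw_y -91.71 zdown [-0.002 -0.002 -1.   ] q [ 0.09  0.46  0.42  0.   -1.53  1.45] F [-0.4  0.8 -1.1] w 0.0113
567 ((644.40185546875, -95.71215057373047), (11.209590911865234, 22.15104103088379), 87.86715698242188) [0.02663569 0.0277713  0.02880282]
361
((645.463623046875, -94.59762573242188), (4.868557453155518, 69.59413146972656), 88.28541564941406) 0.10246539303999952
delta [0.0004, -0.0003, 0.0016] rot [0.0025, 0.0014, -0.0002] rows rot 0.015202039009819483 tr 0.026938945909253727
```

View pics/w7.png

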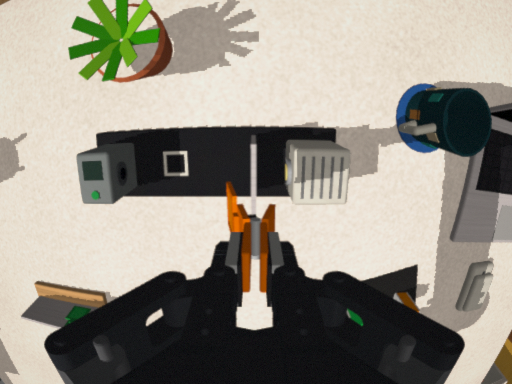

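View pics/s7.png

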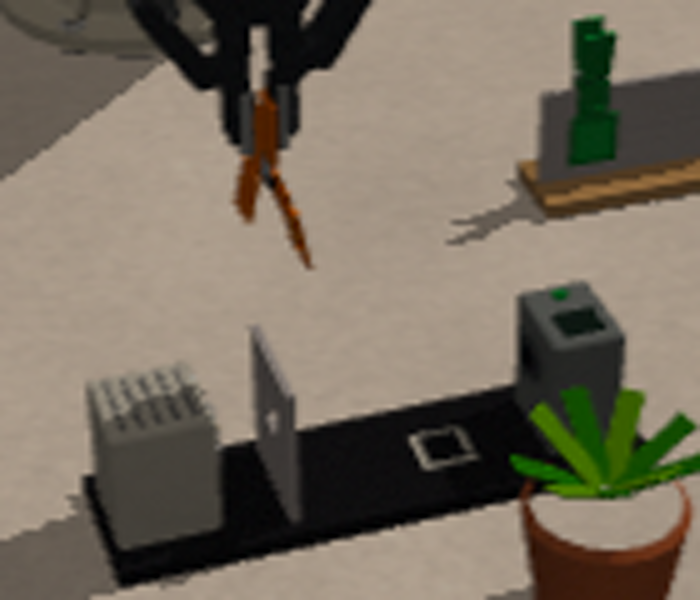

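The clip centre is at (644.4, −95.7) mm and the plate's top edge at (645.5, −94.6) mm, 69.6 mm long as it should be. The scene crop shows the open jaws straddling the plate line. Shifting 1 mm and lowering.

Emit:
{"op": "carry_out", "data": {
  "moves": [
    {"claw": 0.0,"delta_pos": [0.001,-0.001,0.02],"angular": [0.002,0.001,0]},
    {"claw": 0.0,"delta_pos": [0.001,-0.001,0.04],"angular": [0.002,0.001,0]},
    {"claw": 0.0,"delta_pos": [0.001,-0.001,0.06],"angular": [0.002,0.001,0]},
    {"claw": 0.0,"delta_pos": [0.001,-0.001,0.08],"angular": [0.002,0.001,0]},
    {"claw": 0.0,"delta_pos": [0.001,-0.001,0.095],"angular": [0.002,0.001,0]},
    {"claw": 0.0,"delta_pos": [0.001,-0.001,0.105],"angular": [0.002,0.001,0]},
    {"claw": 0.0,"delta_pos": [0.001,-0.001,0.11],"angular": [0.002,0.001,0]},
    {"claw": 0.0,"delta_pos": [0.001,-0.001,0.113],"angular": [0.002,0.001,0]},
    {"claw": 0.0,"delta_pos": [0.001,-0.001,0.113],"angular": [0.002,0.001,0]}
  ]
}}

```text
time_s: 10.28
tool_pos: [0.6441, -0.0952, 0.124]
orientation: [1.0, -0.015, 0.0, 0.0]
contact_force: [-0.0, 0.5, -0.7]
grip_width: 0.011
```

Emit:
{"op": "carry_out", "data": {
  "moves": [
    {"claw": 0.0,"delta_pos": [0,0,0.002],"angular": [0,0,0]},
    {"claw": 0.0,"delta_pos": [0,0,0.004],"angular": [0,0,0]},
    {"claw": 0.0,"delta_pos": [0,0,0.006],"angular": [0,0,0]},
    {"claw": 0.0,"delta_pos": [0,0,0.006],"angular": [0,0,0]}
  ]
}}

```text
time_s: 10.78
tool_pos: [0.6442, -0.0953, 0.1195]
orientation: [1.0, -0.015, 0.001, 0.0]
contact_force: [-2.5, 0.8, 6.2]
grip_width: 0.0113
```

Run:
```python
from h import *
c,W=wcap('w8')
```

```text
t 10.775 pos [ 0.6442 -0.0953  0.1195] yaw_y -91.68 zdown [ 0.001 -0.001 -1.   ] q [ 0.09  0.5   0.19  0.   -1.26  1.45] F [-2.5  0.8  6.2] w 0.0113
```

View pics/w8.png

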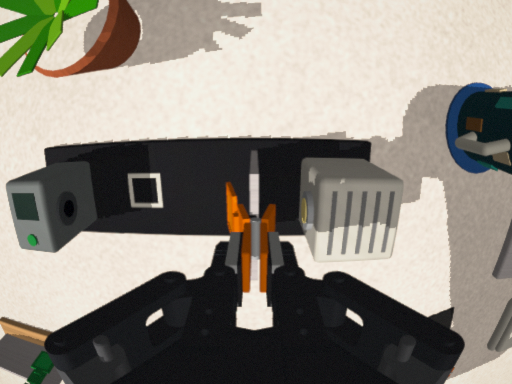

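In contact at the stop (6 N at z 0.1195, matching the stop height). I'll press a little more and then open.

Emit:
{"op": "carry_out", "data": {
  "moves": [
    {"claw": 0.0,"delta_pos": [0,0,0.003],"angular": [0,0,0]},
    {"claw": 0.0,"delta_pos": [0,0,0.003],"angular": [0,0,0]},
    {"claw": 0.02,"delta_pos": [0,0,0.003],"angular": [0,0,0]},
    {"claw": 0.04,"delta_pos": [0,0,0.003],"angular": [0,0,0]},
    {"claw": 0.06,"delta_pos": [0,0,0.003],"angular": [0,0,0]},
    {"claw": 0.06,"delta_pos": [0,0,0.003],"angular": [0,0,0]},
    {"claw": 0.06,"delta_pos": [0,0,0.003],"angular": [0,0,0]}
  ]
}}

```text
time_s: 11.7
tool_pos: [0.6438, -0.0953, 0.1144]
orientation: [1.0, -0.015, -0.0, 0.0]
contact_force: [-0.1, 0.1, -0.4]
grip_width: 0.0598
```

Run:
```python
from h import *
c,W=wcap('w9')
x,y,z=W[...,0],W[...,1],W[...,2]; im=c['image'].astype(int)
o=(im[...,0]>1.8*im[...,1])&(im[...,0]>70)&(z>.138)&(z<.16)
p=W[o]; print(len(p)); r=cv2.minAreaRect(p[:,:2].astype(np.float32)*1000); print(r, np.percentile(p[:,2],[5,50,95]))
sc=cams.capture('scene'); cv2.imwrite('pics/s9.png',cv2.resize(sc['image'][130:250,190:330,::-1],None,fx=5,fy=5,interpolation=cv2.INTER_CUBIC))
```

```text
t 11.7 pos [ 0.6438 -0.0953  0.1144] yaw_y -91.71 zdown [-0.001 -0.001 -1.   ] q [ 0.09  0.51  0.18  0.   -1.25  1.45] F [-0.1  0.1 -0.4] w 0.0598
1056
((646.48095703125, -95.28282928466797), (25.830591201782227, 22.046091079711914), 88.47842407226562) [0.13915105 0.14562896 0.14703928]
```

View pics/w9.png

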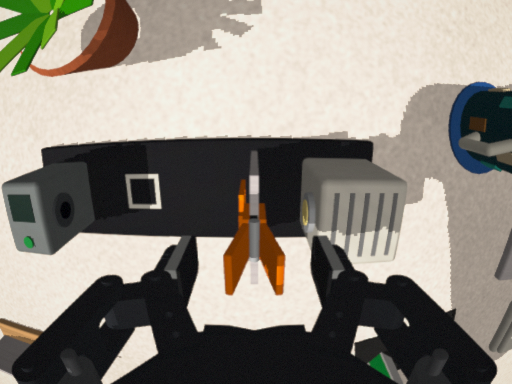

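View pics/s9.png

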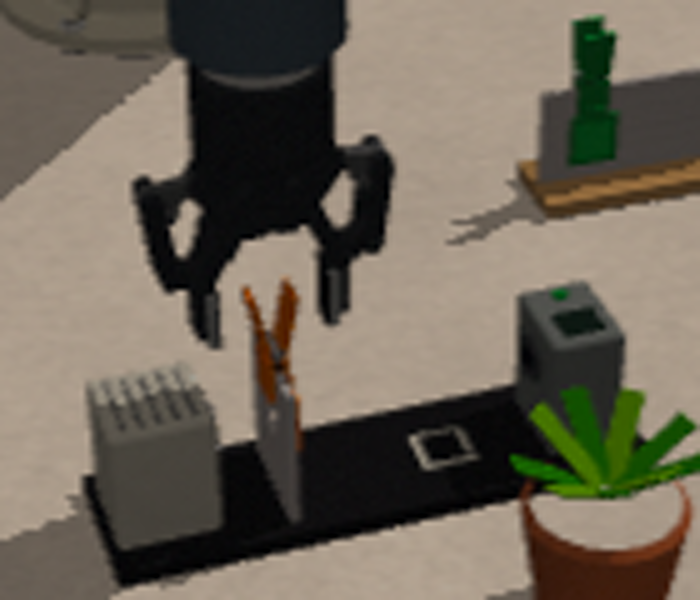

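The clip sits on the plate with handles free (wrist picture (254,265)); handle tops are at z ≈ 0.146 as they should be, and its centre is about 1–2 mm off the plate's middle. Next, the cell: rise and travel, with the claw at 50 mm.

Run:
```python
from h import *
go([.395,-.338,.23],268.3)
```

```text
delta [-0.2416, 0.2501, -0.1152] rot [0.0006, 0.0005, -0.0001] rows rot 0.004257154361818596 tr 5.861154428580073
```

Emit:
{"op": "carry_out", "data": {
  "moves": [
    {"claw": 0.06,"delta_pos": [0,0,-0.04],"angular": [0,0,0]},
    {"claw": 0.06,"delta_pos": [0,0,-0.1],"angular": [0,0,0]},
    {"claw": 0.06,"delta_pos": [0,0,-0.14],"angular": [0,0,0]},
    {"claw": 0.06,"delta_pos": [0,0,-0.14],"angular": [0,0,0]}
  ]
}}

```text
time_s: 12.3
tool_pos: [0.6455, -0.0955, 0.2592]
orientation: [1.0, -0.015, 0.004, 0.0]
contact_force: [0.4, -0.3, -0.7]
grip_width: 0.0602
```

Emit:
{"op": "carry_out", "data": {
  "moves": [
    {"claw": 0.055,"delta_pos": [-0.242,0.25,0.0],"angular": [0,0,0]},
    {"claw": 0.055,"delta_pos": [-0.242,0.25,0.0],"angular": [0,0,0]},
    {"claw": 0.055,"delta_pos": [-0.242,0.25,0.0],"angular": [0,0,0]},
    {"claw": 0.055,"delta_pos": [-0.242,0.25,0.0],"angular": [0,0,0]},
    {"claw": 0.055,"delta_pos": [-0.242,0.25,0.0],"angular": [0,0,0]},
    {"claw": 0.055,"delta_pos": [-0.242,0.25,0.06],"angular": [0,0,0]},
    {"claw": 0.055,"delta_pos": [-0.242,0.25,0.06],"angular": [0,0,0]},
    {"claw": 0.055,"delta_pos": [-0.242,0.25,0.06],"angular": [0,0,0]},
    {"claw": 0.055,"delta_pos": [-0.242,0.25,0.06],"angular": [0,0,0]}
  ]
}}

```text
time_s: 13.42
tool_pos: [0.3962, -0.338, 0.1964]
orientation: [1.0, -0.014, 0.001, 0.001]
contact_force: [0.6, -1.0, -0.2]
grip_width: 0.0554
```

Run:
```python
from h import *
c,W=wcap('w10')
x,y,z=W[...,0],W[...,1],W[...,2]; im=c['image'].astype(int)
M=(x>.33)&(x<.48)&(y>-.42)&(y<-.18)
def fit(m,name):
    p=W[m]; r=cv2.minAreaRect(p[:,:2].astype(np.float32)*1000); print(name,len(p),np.round(r[0],1),np.round(r[1],1),round(r[2],1),'z',np.round(np.nanpercentile(p[:,2],[5,50,95]),4))
A=M&(y<-.3)&(z<.075)
fit(A&(z>.05)&(z<.0605),'amber glass top'); fit(A&(z>.0605),'amber cap'); fit(A&(z>.02),'amber all')
G=M&(y>-.3)&(z<.075); fit(G&(z>.0605),'green cap')
rid=A&(z>.0585)&(im.min(-1)>150); fit(rid,'ridge')
fit(A&(im[...,0]>1.8*im[...,2])&(z>.0605),'orange cap')
ys,xs=np.where(A&(z>.02)); a,b,l,r=ys.min()-30,ys.max()+30,xs.min()-30,xs.max()+60; print(a,b,l,r)
cv2.imwrite('pics/w10z.png',cv2.resize(c['image'][a:b,l:r,::-1],None,fx=4,fy=4,interpolation=cv2.INTER_CUBIC))
```

```text
t 13.425 pos [ 0.3962 -0.338   0.1964] yaw_y -91.63 zdown [ 0.002 -0.002 -1.   ] q [-0.4   0.21 -0.04  0.   -1.32  1.95] F [ 0.6 -1.  -0.2] w 0.0554
amber glass top 282 [ 406.1 -338.3] [24.1 25.4] 83.6 z [0.0534 0.0574 0.0589]
amber cap 375 [ 405.9 -338.4] [17.1 20.4] 84.3 z [0.0623 0.0636 0.0648]
amber all 769 [ 406.1 -338.4] [24.1 25.5] 84.0 z [0.0318 0.0591 0.0646]
green cap 344 [ 399.5 -257.6] [19.9 18.2] 48.6 z [0.0622 0.0636 0.0651]
ridge 44 [ 406.  -338.6] [25.8 17.6] 75.7 z [0.0588 0.0644 0.0653]
orange cap 320 [ 405.9 -338.4] [17.1 20.4] 84.3 z [0.0623 0.0635 0.0646]
123 215 211 327
```

View pics/w10.png

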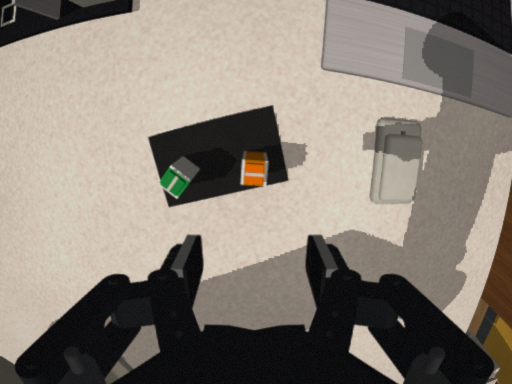

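View pics/w10z.png

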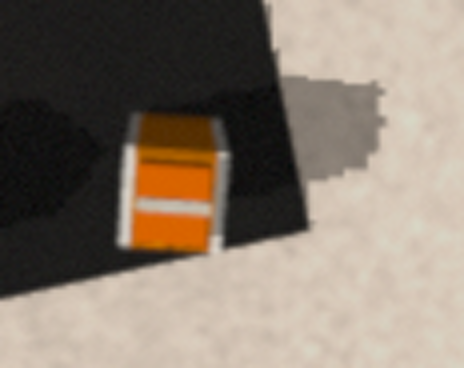

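The picture shows the amber cell at (255,170), frosted white faces left and right, the clear face toward the top and the ridge nearly horizontal. Cap (17×20 mm) and glass (24×25 mm) agree on centre (0.406, −0.338), with the frost axis at about 84.2°.

Run:
```python
from h import *
go([.406,-.3384,.017],264.2)
```

```text
delta [0.0093, -0.0, 0.1794] rot [0.0019, -0.0025, 0.0729] rows rot 0.3908126391403304 tr 2.8741067344687066
```

Emit:
{"op": "carry_out", "data": {
  "moves": [
    {"claw": 0.055,"delta_pos": [0.0095,0,0.03],"angular": [0.002,-0.002,0.073]},
    {"claw": 0.055,"delta_pos": [0.0095,0,0.06],"angular": [0.002,-0.002,0.073]},
    {"claw": 0.055,"delta_pos": [0.0095,0,0.09],"angular": [0.002,-0.002,0.073]},
    {"claw": 0.055,"delta_pos": [0.0095,0,0.1],"angular": [0.002,-0.002,0.073]},
    {"claw": 0.055,"delta_pos": [0.0095,0,0.1],"angular": [0.002,-0.002,0.073]}
  ]
}}

```text
time_s: 14.1
tool_pos: [0.4047, -0.3382, 0.0954]
orientation: [0.999, -0.051, -0.001, -0.0]
contact_force: [-0.3, 0.1, 0.9]
grip_width: 0.0551
```

Run:
```python
from h import *
c,W=wcap('w11')
x,y,z=W[...,0],W[...,1],W[...,2]; im=c['image'].astype(int)
A=(x>.37)&(x<.45)&(y<-.3)&(y>-.37)&(z<.075)
def fit(m,name):
    p=W[m]; r=cv2.minAreaRect(p[:,:2].astype(np.float32)*1000); print(name,len(p),np.round(r[0],1),np.round(r[1],1),round(r[2],1),'z',np.round(np.nanpercentile(p[:,2],[5,50,95]),4))
fit(A&(z>.05)&(z<.0605),'glass top'); fit(A&(z>.0605),'cap')
go([.406,-.3384,.017],264.2)
```

```text
t 14.1 pos [ 0.4047 -0.3382  0.0954] yaw_y -95.84 zdown [-0.002  0.001 -1.   ] q [-0.4   0.3  -0.2  -0.   -1.08  1.87] F [-0.3  0.1  0.9] w 0.0551
glass top 639 [ 405.9 -338.4] [24.4 26. ] 83.8 z [0.0518 0.0575 0.059 ]
cap 809 [ 405.9 -338.4] [17.  20.3] 83.2 z [0.0624 0.0638 0.0649]
delta [0.001, -0.0002, 0.0791] rot [-0.0003, 0.0007, -0.0007] rows rot 0.005493497577646392 tr 1.2661839236466883
```

View pics/w11.png

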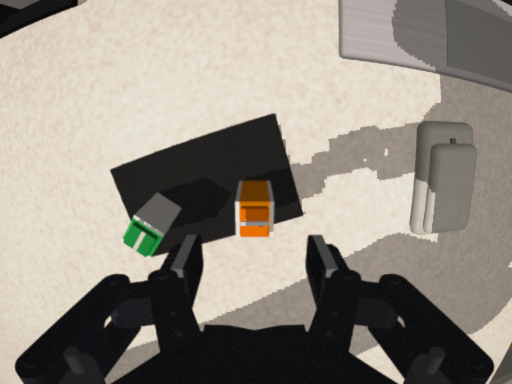

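The cell at (255,210) lies between the fingers; the second fit confirms centre and yaw (about 83.6°). Going down and closing.

Emit:
{"op": "carry_out", "data": {
  "moves": [
    {"claw": 0.055,"delta_pos": [0.001,0,0.03],"angular": [0,0,0.008]},
    {"claw": 0.055,"delta_pos": [0.001,0,0.055],"angular": [0,0,0.008]},
    {"claw": 0.055,"delta_pos": [0.001,0,0.07],"angular": [0,0,0.008]},
    {"claw": 0.055,"delta_pos": [0.001,0,0.079],"angular": [0,0,0.008]},
    {"claw": 0.055,"delta_pos": [0.001,0,0.079],"angular": [0,0,0.008]},
    {"claw": 0.04,"delta_pos": [0.001,0,0.079],"angular": [0,0,0.008]},
    {"claw": 0.03,"delta_pos": [0.001,0,0.079],"angular": [0,0,0.008]},
    {"claw": 0.0,"delta_pos": [0.001,0,0.079],"angular": [0,0,0.008]},
    {"claw": 0.0,"delta_pos": [0.001,0,0.079],"angular": [0,0,0.008]},
    {"claw": 0.0,"delta_pos": [0.001,0,0.079],"angular": [0,0,0.008]}
  ]
}}

```text
time_s: 15.4
tool_pos: [0.4054, -0.3385, 0.0166]
orientation: [0.998, -0.055, -0.001, -0.0]
contact_force: [-0.9, 1.3, 5.6]
grip_width: 0.0245
```

Run:
```python
from h import *
c,W=wcap('w12')
```

```text
t 15.4 pos [ 0.4054 -0.3385  0.0166] yaw_y -96.33 zdown [-0.001  0.001 -1.   ] q [-0.4   0.38 -0.3  -0.   -0.89  1.86] F [-0.9  1.3  5.6] w 0.0245
```

View pics/w12.png

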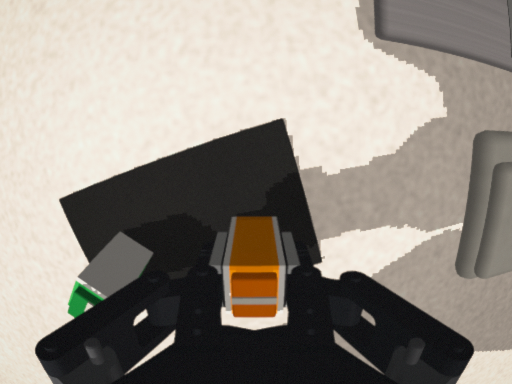

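Gripped squarely on the frosted faces (cell at (255,265), width 24.5 mm). Lifting well clear, above the clip and lamp heights.

Emit:
{"op": "carry_out", "data": {
  "moves": [
    {"claw": 0.0,"delta_pos": [0,0,-0.02],"angular": [0,0,0]},
    {"claw": 0.0,"delta_pos": [0,0,-0.05],"angular": [0,0,0]},
    {"claw": 0.0,"delta_pos": [0,0,-0.1],"angular": [0,0,0]},
    {"claw": 0.0,"delta_pos": [0,0,-0.15],"angular": [0,0,0]},
    {"claw": 0.0,"delta_pos": [0,0,-0.18],"angular": [0,0,0]},
    {"claw": 0.0,"delta_pos": [0,0,-0.18],"angular": [0,0,0]}
  ]
}}

```text
time_s: 16.2
tool_pos: [0.4062, -0.339, 0.1981]
orientation: [0.998, -0.055, 0.001, 0.0]
contact_force: [0.0, -0.3, -2.8]
grip_width: 0.0248
```

Run:
```python
from h import *
c,W=wcap('w13'); s=status.read_state()
R=Ro.from_quat(s['orientation']); T=R.inv().apply((W-s['tool_pos']).reshape(-1,3)).reshape(W.shape)
m=(np.abs(T[...,1])<.016)&(np.abs(T[...,0])<.025)&(T[...,2]<-.03)&(T[...,2]>-.06)
im=c['image'].astype(int)
for n,mm in [('cap',m&(T[...,2]<-.0435)),('glass',m&(T[...,2]>-.0435))]:
    p=T[mm]; print(n,len(p),cv2.minAreaRect(p[:,:2].astype(np.float32)*1000),np.percentile(p[:,2],[5,50,95]))
go([.6475,.0046,.20],180-1.7)
```

```text
t 16.2 pos [ 0.4062 -0.339   0.1981] yaw_y -96.35 zdown [ 0.002 -0.    -1.   ] q [-0.4   0.22 -0.02 -0.   -1.33  1.86] F [ 0.  -0.3 -2.8] w 0.0248
cap 2745 ((1.731480598449707, 0.01839923858642578), (31.978525161743164, 25.096467971801758), 89.91541290283203) [-0.05527986 -0.04894308 -0.04380813]
glass 2227 ((1.3448362350463867, 0.027462005615234375), (31.9771785736084, 26.573198318481445), 89.86705780029297) [-0.04331215 -0.040562   -0.0313212 ]
delta [0.2026, -0.3676, -0.0035] rot [-0.0005, 0.0022, 1.4895] rows rot 7.975836304344694 tr 6.715809376398504
```

View pics/w13.png

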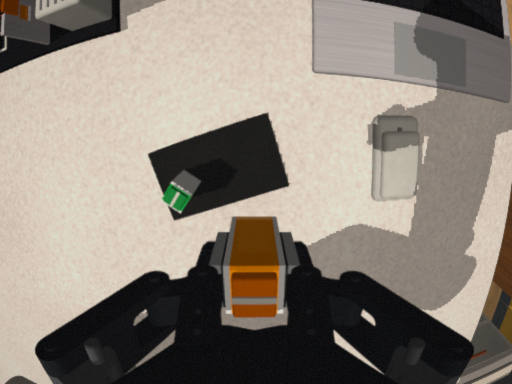

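Cell is held with no slip (same view as before the lift). Carrying it over the mark, turned to the bench's direction.

Emit:
{"op": "carry_out", "data": {
  "moves": [
    {"claw": 0.0,"delta_pos": [0.2026,-0.3676,0],"angular": [0,0.002,1.4895]},
    {"claw": 0.0,"delta_pos": [0.2026,-0.3676,0],"angular": [0,0.002,1.4895]},
    {"claw": 0.0,"delta_pos": [0.2026,-0.3676,0],"angular": [0,0.002,1.4895]},
    {"claw": 0.0,"delta_pos": [0.2026,-0.3676,0],"angular": [0,0.002,1.4895]},
    {"claw": 0.0,"delta_pos": [0.2026,-0.3676,0],"angular": [0,0.002,1.4895]},
    {"claw": 0.0,"delta_pos": [0.2026,-0.3676,0],"angular": [0,0.002,1.4895]},
    {"claw": 0.0,"delta_pos": [0.2026,-0.3676,0],"angular": [0,0.002,1.4895]},
    {"claw": 0.0,"delta_pos": [0.2026,-0.3676,0],"angular": [0,0.002,1.4895]},
    {"claw": 0.0,"delta_pos": [0.2026,-0.3676,0],"angular": [0,0.002,1.4895]},
    {"claw": 0.0,"delta_pos": [0.2026,-0.3676,0],"angular": [0,0.002,1.4895]}
  ]
}}

```text
time_s: 17.5
tool_pos: [0.6465, 0.0047, 0.1936]
orientation: [-0.697, 0.717, 0.002, -0.002]
contact_force: [-0.2, -0.6, -1.4]
grip_width: 0.0241
```

Emit:
{"op": "carry_out", "data": {
  "moves": [
    {"claw": 0.0,"delta_pos": [0,0,0.0],"angular": [0,0,0]},
    {"claw": 0.0,"delta_pos": [0,0,0],"angular": [0,0,0]},
    {"claw": 0.0,"delta_pos": [0,0,0],"angular": [0,0,0]}
  ]
}}

```text
time_s: 17.88
tool_pos: [0.6472, 0.0043, 0.1959]
orientation: [-0.697, 0.717, 0.0, -0.0]
contact_force: [0.1, -0.4, -1.0]
grip_width: 0.0241
```

Run:
```python
from h import *
c,W=wcap('w14')
x,y,z=W[...,0],W[...,1],W[...,2]; im=c['image'].astype(int)
B=(x>.56)&(x<.73)&(y>-.25)&(y<.18)
def fit(m,name):
    p=W[m]
    if len(p)<5: print(name,len(p)); return
    r=cv2.minAreaRect(p[:,:2].astype(np.float32)*1000); print(name,len(p),np.round(r[0],1),np.round(r[1],1),round(r[2],1),'z',np.round(np.nanpercentile(p[:,2],[5,50,95]),4))
br=im.max(-1)
fit(B&(z>.08)&(z<.096)&(y<-.12),'lamp'); fit(B&(z>.08)&(z<.096)&(y>0.05),'sensor')
o=(im[...,0]>1.8*im[...,1]); fit(B&o&(z>.135)&(z<.155)&(y<-.06)&(y>-.13),'clip')
fit(B&(z>.004)&(z<.022)&(br>110)&(y>-.03)&(y<.04)&(x>.61)&(x<.68),'mark')
go([.6475,.0046,.0506],178.3)
sc=cams.capture('scene'); cv2.imwrite('pics/s14.png',cv2.resize(sc['image'][130:250,190:330,::-1],None,fx=5,fy=5,interpolation=cv2.INTER_CUBIC))
```

```text
t 17.875 pos [0.6472 0.0043 0.1959] yaw_y 178.31 zdown [-0.001  0.    -1.   ] q [ 0.25  0.46  0.32 -0.   -1.43 -0.28] F [ 0.1 -0.4 -1. ] w 0.0241
lamp 2251 [ 643.7 -148.7] [28.4 60.5] 88.4 z [0.0863 0.0905 0.092 ]
sensor 0
clip 645 [645.7 -95.4] [26.8 21.8] 88.3 z [0.1375 0.1456 0.1472]
mark 315 [648.4   4.5] [31.7 31.5] 88.1 z [0.0121 0.0132 0.0145]
delta [-0.0002, -0.0004, 0.1454] rot [0.0009, 0.0003, 0.0002] rows rot 0.005262853682566492 tr 2.325730555002615
```

View pics/w14.png

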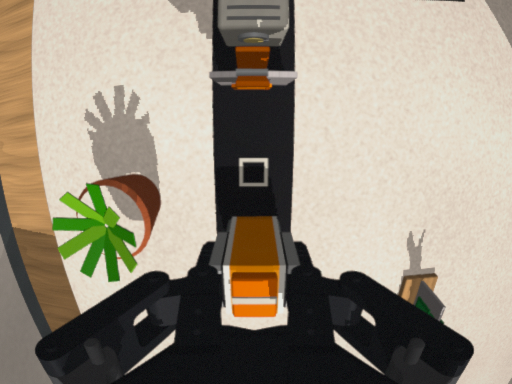

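View pics/s14.png

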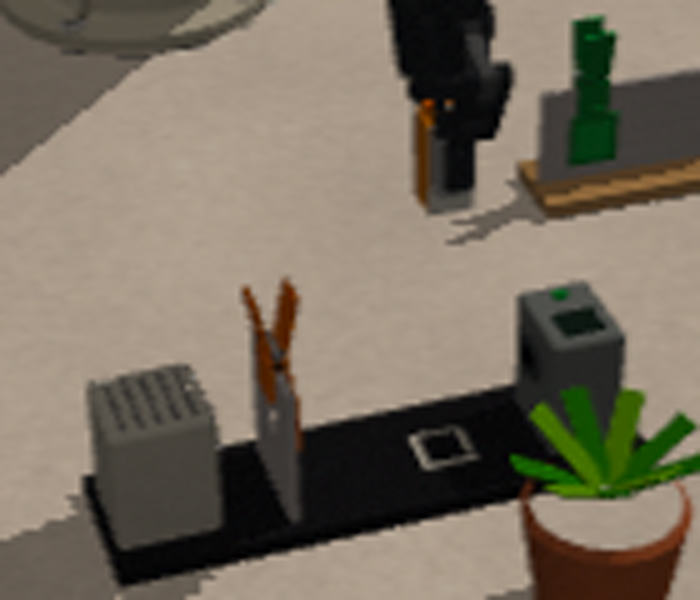

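The wrist view shows the mark at (254,172) straight below the cell's axis and the clip square on the plate at (253,70); mark (648.4, 4.5) mm confirms the target. Lowering.

Emit:
{"op": "carry_out", "data": {
  "moves": [
    {"claw": 0.0,"delta_pos": [0,-0.0005,0.03],"angular": [0,0,0]},
    {"claw": 0.0,"delta_pos": [0,-0.0005,0.06],"angular": [0,0,0]},
    {"claw": 0.0,"delta_pos": [0,-0.0005,0.09],"angular": [0,0,0]},
    {"claw": 0.0,"delta_pos": [0,-0.0005,0.115],"angular": [0,0,0]},
    {"claw": 0.0,"delta_pos": [0,-0.0005,0.135],"angular": [0,0,0]},
    {"claw": 0.0,"delta_pos": [0,-0.0005,0.1455],"angular": [0,0,0]},
    {"claw": 0.0,"delta_pos": [0,-0.0005,0.1455],"angular": [0,0,0]},
    {"claw": 0.0,"delta_pos": [0,-0.0005,0.1455],"angular": [0,0,0]},
    {"claw": 0.0,"delta_pos": [0,-0.0005,0.1455],"angular": [0,0,0]}
  ]
}}

```text
time_s: 19.1
tool_pos: [0.6482, 0.0046, 0.0515]
orientation: [-0.697, 0.717, -0.0, 0.0]
contact_force: [-1.2, 0.6, -1.4]
grip_width: 0.0245
```

Run:
```python
from h import *
c,W=wcap('w15')
for n in ['scene','top']:
    sc=cams.capture(n); a,b,l,r=(170,260,190,330) if n=='scene' else (150,215,195,310)
    cv2.imwrite(f'pics/{n}15.png',cv2.resize(sc['image'][a:b,l:r,::-1],None,fx=5,fy=5,interpolation=cv2.INTER_CUBIC))
    if n=='scene':
        V=cloud(sc); im=sc['image'].astype(int); m=(np.abs(V[...,0]-.6475)<.04)&(np.abs(V[...,1]-.0046)<.03)&(im[...,0]>1.6*im[...,2])&(im[...,0]>60); p=V[m]
        print(len(p),np.percentile(p,[2,50,98],axis=0) if len(p) else '')
        for th in ['orange_filter','amber_cell']: print(th,[(np.round(q['centre'],4),q['confidence']) for q in finder.search_frame(th,sc)[:2]])
go([.6478,.0046,.0506],178.3)
```

```text
t 19.1 pos [0.6482 0.0046 0.0515] yaw_y 178.32 zdown [ 0.001  0.001 -1.   ] q [ 0.25  0.55  0.08 -0.   -1.11 -0.28] F [-1.2  0.6 -1.4] w 0.0245
335 [[ 0.61007263 -0.02390783 -0.75473823]
 [ 0.6491454  -0.00096562 -0.74647775]
 [ 0.6844839   0.03283759  0.09861829]]
orange_filter []
amber_cell [(array([ 0.6523, -0.0092,  0.0551]), 0.51), (array([ 0.6705, -0.0867,  0.0115]), 0.28)]
delta [-0.0001, -0.0001, 0.0] rot [0.0006, 0.0003, 0.0001] rows rot 0.003766900503136636 tr 0.002308145880608746
```

View pics/w15.png

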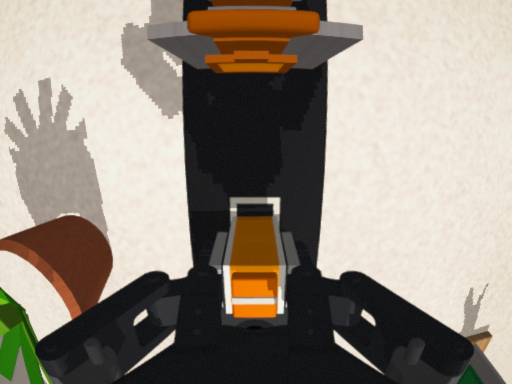

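View pics/scene15.png

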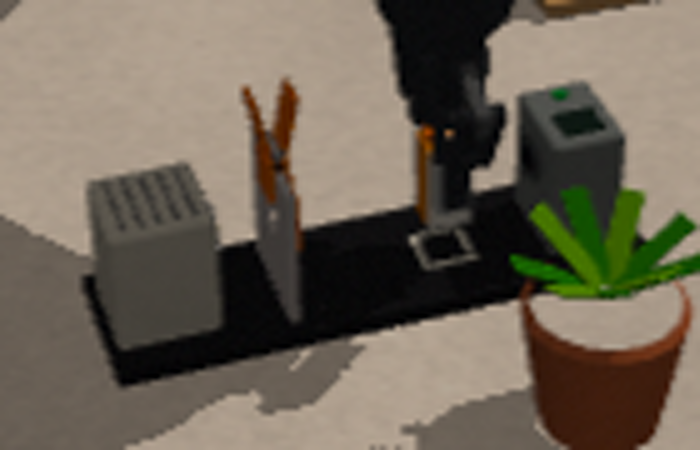

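The wrist view has the cell over the mark (mark's far edge at (255,203)), sensor and clip clear. The network's clear-face point (y −0.009, expected −0.008) agrees. After a short settle I'll hand in.

Emit:
{"op": "carry_out", "data": {
  "moves": [
    {"claw": 0.0,"delta_pos": [0,0,0],"angular": [0,0,0]},
    {"claw": 0.0,"delta_pos": [0,0,0],"angular": [0,0,0]},
    {"claw": 0.0,"delta_pos": [0,0,0],"angular": [0,0,0]},
    {"claw": 0.0,"delta_pos": [0,0,0],"angular": [0,0,0]}
  ]
}}

```text
time_s: 19.85
tool_pos: [0.6476, 0.0045, 0.0504]
orientation: [-0.697, 0.717, 0.0, -0.0]
contact_force: [-0.6, -0.5, -0.1]
grip_width: 0.0244
```

Run:
```python
from h import *
s=st(); print(np.abs(s['qd']).max()); print(workorder.job_done())
```

```text
t 19.85 pos [0.6476 0.0045 0.0504] yaw_y 178.31 zdown [-0.001  0.    -1.   ] q [ 0.25  0.55  0.08 -0.   -1.11 -0.28] F [-0.6 -0.5 -0.1] w 0.0244
0.0017652791717272308
the job is handed in; nothing more can be done
None
```

I moved the orange clip onto the bench plate and let it go. I then picked up the amber cell by its frosted faces and handed the job in at 19.9 s, still holding it over the white mark. `job_done` reports no verdict, so success is judged only from my own measurements.

- **Clip:** the last measurement put its middle within about 1 mm of the plate's middle. Its handle tops were at about 0.146 m, which is the fully-down height, and it is square to the plate and free of the fingers.
- **Cell:** the TCP stood still at (0.6476, 0.0045, 0.0504) m with the tool vertical. Worked out from the grasp height, that puts the glass middle about 64 mm above the desk. It is about 1 mm or less sideways from the beam and over the mark, and its yaw matches the bench's 88.3° to within about 1°. The grip width was 24.4 mm and I saw no slip.
- **Other things:** I did not touch them, and the green clip and green cell looked unmoved in the last pictures I had of each.
- **Checks that failed or were missing:** the network did not find the orange filter in the last scene picture, so its position is inferred from the clip's pose. My colour and depth measurement of the cell in that same picture gave nonsense, so I did not use it. The network's point for the cell's visible clear face did agree in position along the beam (y −0.009 m against −0.008 m expected). Contact forces on the individual faces could not be read.

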